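# Latch the instrument case

### The job

The grey instrument case standing on the bench has its lid ajar: fasten its draw latch. Lift the wire loop over the hook on the lid so that its bar catches behind the hook, then press the lever over, past centre, until it snaps fully flat under its spring catch and the lid is drawn shut. Feel your way and never lean on the latch or the case with more than about 30 N, and leave the other things on and around the case where they are.

Things in the scene. Friction and masses are not known exactly. Their poses are not given: they have to be found in the camera images.
- case: The dark grey hard case, 150 mm deep (x), 260 mm long (y), 175 mm high to its flat top, standing upright, heavy, not to be moved. Origin: middle of its underside. One steel draw latch lies across the top, mid-way along, over the seam between the deep shell (-x side) and the lid (+x side). x points level from the lever towards the keeper on the lid, y along the case and its seam, z up.
- lever_pivot (a point): Middle of the lever's pivot pin, on the case: 12 mm above the case's top, 3 mm to +x of case. The pin lies along y. Axes as case. The latch's base plate is 30 mm wide (y); its parts are all bright steel.
- lever_end (a point): Point on the lever's mid-line 60 mm from the pivot. Flat, the lever points to -x of the pivot, away from the keeper, and this point is level with the pivot. At the start it stands up, 80 to 100 degrees from flat. Its outer face (on top when flat, towards the keeper when up) is 6 mm off the line from the pivot to this point.
- lever: The lever: steel plate, 30 mm wide, 62 mm long from the pivot, 4 mm thick. Origin on the pivot. It stays where it is left (friction 0.04 N m). With the loop hooked, pressing it down draws the lid in from about 60 degrees on, with at most 0.35 N m (7 N at 50 mm out); dead centre is 5 degrees above flat.
- catch: The lever's spring catch: a sprung steel tongue 18 mm wide with a sloped nose, standing 25 mm above the case's top just beyond the lever's free end; it needs no handling. Origin: its foot, 69.5 mm to -x of lever_pivot. The lever's end meets it about 4 mm above flat; forcing it by takes 12 to 21 N at 50 mm out, then the force drops, the lever snaps flat on a solid stop and is held. Press short of the nose, 40 to 58 mm out.
- loop_bar (a point): Middle of the loop's straight outer bar. x axis: from the loop's pin to the bar; y axis: along the bar. At the start the loop points up over the keeper, 25 to 67 degrees above level.
- loop: The loop: bail of 6 mm round steel wire, 45 mm wide outside, 33 mm inside (y), 56 mm from its own pin (its origin) to the bar's middle. The pin is on the lever, 16 mm from the pivot towards lever_end: the bar can be led up to 72 mm from the pivot, the lever following. It turns with light friction and stays where left. Fingers can take it across its 45 mm width near the bar.
- hook_seat (a point): Middle of the bar's place when caught behind the hook, on the lid; axes as case within 2 degrees. 10 mm above the lid's top. Lid ajar, it is 45 mm to +x of lever_pivot; drawn shut, 40 mm. The gasket pushes the lid open: 17 N here when ajar, 58 N when shut.
- lid: The lid, with the steel keeper, 22 mm wide (y), on its top; origin at the hinge by the bench. From hook_seat: the hook's upright stands 3 to 7 mm to -x; its lip reaches from the upright to 4.5 mm to +x, underside 4.5 mm and top 8 mm above; its foot is 8 mm below. The bar has to come down at least 8 mm to +x and then be drawn back to -x under the lip.
- pv_plug: bystander: black cable plug, 60 by 16 by 16 mm, lying on top of the case near one end; origin under its middle
- breaker: bystander: white circuit breaker, 68 by 18 by 75 mm, standing on the bench by the case; origin under its middle
- multimeter: bystander: grey multimeter, 155 by 78 by 43 mm, lying on the bench; origin under its middle
- screwdriver: bystander: screwdriver lying on the bench before the case; origin under its middle
- tape_roll: bystander: black roll of tape, 90 mm across, 19 mm high; origin under its middle
- plug_spanner: bystander: flat black double fork spanner, 134 by 31 by 6 mm; origin under its middle
- mug: bystander: white mug, 82 mm across, 95 mm high; origin under its middle

How it is judged:
On the way, in this order (a step that is already met when the one before it is completed fails the run):
1. the loop's bar is caught behind the hook (from 3 mm towards the latch to 6 mm away from it, and from 8 mm below to 4 mm above its seat) (x of loop_bar in the frame of hook_seat between -0.003 and 0.006 m and z of loop_bar in the frame of hook_seat between -0.008 and 0.004 m), for 0.2 s.
2. the lever lies flat with the loop on the hook and the lid drawn shut (all of step 1 and z of lever_end in the frame of lever_pivot below 0.0015 m and x of hook_seat in the frame of lever_pivot below 0.0415 m), for 0.2 s.
At the end, for the whole second after the job is handed in: The lever lies flat (its end at most 1.5 mm above its pivot), the loop's bar is behind the hook (-3 to +6 mm along, -8 to +4 mm in height of its seat), the lid is drawn shut (hook seat at most 41.5 mm from the pivot), and all of it stays so with the robot off (all of step 2); the robot touches nothing.
It fails at once if the robot presses on the lever, the case or the lid with more than 30 N (contact force between the fingers and lever_plate above 30 N or contact force between the fingers and case_shell above 30 N or contact force between the fingers and lid_shell above 30 N).
It fails at once if the rest of the arm presses on the case with more than 30 N (contact force between the arm and case above 30 N).
It fails at once if a bystander (plug, breaker, multimeter, screwdriver, tape, spanner or mug) is disturbed: moved over 20 mm (distance of any of pv_plug, breaker, multimeter, screwdriver, tape_roll, plug_spanner, mug from where it was at the start of the episode above 0.02 m).
It also fails if it takes over 58 s, if anything falls off the work surface, if the arm or the gripper's body presses on something with over 40 N, if the wrist force passes 120 N, or if a joint passes its speed limit or range.

### The arm

A 7-joint arm with a two-finger parallel gripper is mounted at the origin on the work surface. World frame = base frame: x ahead of the robot, y to its left, z up, the work surface at z = 0. Lengths are in m, angles in rad, forces in N, time in s.
With the tool pointing down it reaches from about 0.425 to 0.875 m from the base axis. Payload 4.7 kg.
Tool frame: the origin (TCP) lies at the very end of the fingers, on their centre line; the grasp point (between the pads) lies 19 mm behind it; z points along the fingers, y is the line along which they close (so a half turn about z gives the same grasp; the last joint's range is limited). The gripper opens to 87 mm and grips with 3 to 60 N. Pads are 19 mm wide; open, the fingers measure 117 mm over their backs; the gripper's body (75 mm by 190 mm) begins 51 mm behind the grasp point.
Start: joints at [1.157, 0.321, -0.07, 1.45, 0.023, 1.371, -0.057], TCP at [0.27, -0.591, 0.184] pointing down, gripper open.
Joint ranges: [-2.86, 2.86], [-0.3, 2.09], [-1.38, 1.24], [0.06, 2.45], [-1.56, 4.7], [0.09, 2.05], [-2.69, 2.69]. Speed limits (rad/s): [2.57, 2.57, 3.14, 3.14, 3.14, 3.14, 3.14].

### API

Orientations are given as a rotation vector (axis times angle).
In Python, from bench import ctrl gives the robot as it stands.
- The arm moves only by the shell command python3 -m jog 'ROWS' [FORCE]. ROWS is JSON, a list that holds one entry, the list of rows, each a list of 7 numbers: the shift along the tool's x, y, z in mm, then the turn, a rotation vector about the tool's x, y, z in degrees, then the finger opening in mm, from 0 to 87. A call has 1 to 10 rows; each row is the pose to reach, as a shift and turn from the pose commanded when the call began, along the tool's axes at that moment; what a row does not reach only later rows make up. A row lasts 1/10 s, in which the tool goes at most 50 mm and 8.59 degrees, less where a joint would pass 70% of its speed; a pose out of reach is approached as far as the arm can. A call with a gripper value outside its range is refused whole. The fingers move at their own pace and stop on an object; FORCE is the grip in N (left out, the last holds). Time passes only in rows, so rows that repeat a pose let the fingers close. It gives the time, the measured TCP pose, the force, the opening and the grip force at its end, in the units of the state.
- ctrl.get_state(): the state, without advancing time (a new reading comes with each control period).
- ctrl.get_image(name): name is "scene" or "top" or "wrist"; returns a dict with "image" (384x512x3 uint8, red, green, blue), "depth" (384x512 float32, m along the optical axis (not along the pixel's ray), 0 where there is no reading), "fov_y" (degrees; the focal length in pixels is half the picture's height over the tangent of half this angle, whatever the lens; pixels are square), "cx", "cy" (the principal point, pixels), "rvec" (rotation vector, rad) and "tvec" (3), from world to camera coordinates, as OpenCV has them. Camera axes: x right, y down, z forward; pixel columns grow to the right and rows downward; lengths in m; the calibration is good to about 2 mm. The wrist camera is an equidistant fisheye: a pixel r from the principal point sees the ray r / f radians off the axis. A picture is of the moment at which its call begins.
- ctrl.close_job(): hands the job in; it is judged then, once.
The state is a dict: "time": time; "joint_positions": joint angles; "qd": joint speeds; "joint_torque": joint torques, N m; "position": TCP position; "tool_rot": TCP orientation; "ft_force": force on the tool from outside, world axes, zero at the start; "torque": the same for the moment, N m; "grip_width": opening from 0.0 (shut) to 1.0 (fully open); "grip_force": force on a finger pad.
Only numpy, scipy, OpenCV 4.12 (cv2) and the standard library are available. Lean on these libraries where they do the work, as an engineer would, in place of code of your own. Each camera call takes 0.05 s, during which the arm holds its last target. There are 200 camera calls.

## Working session

There is one attempt and no reset: what is moved stays moved. The work goes in short steps, Python scripts to look and compute and a shell command to move; the robot and the scene stay as the last step left them, time stands still between calls to the robot, and variables do not carry over. Pictures are saved under pics/ and viewed, at most 12 in all, crops included, and the job is handed in when it is done.

```bash
ls; mkdir -p pics
cat > h.py <<'E'
import numpy as np, cv2
from scipy.spatial.transform import Rotation as R
from bench import ctrl
def cam(n):
    d=ctrl.get_image(n); h=d["image"].shape[0]
    d["f"]=h/2/np.tan(np.radians(d["fov_y"])/2)
    d["Rm"]=R.from_rotvec(d["rvec"]).as_matrix(); d["C"]=-d["Rm"].T@np.array(d["tvec"]); return d
def save(d,n,crop=None,s=1):
    im=d["image"][:,:,::-1]
    if crop: x0,y0,x1,y1=crop; im=im[y0:y1,x0:x1]
    cv2.imwrite("pics/"+n,cv2.resize(im,None,fx=s,fy=s,interpolation=cv2.INTER_CUBIC))
def cloud(d):
    v,u=np.mgrid[:d["depth"].shape[0],:d["depth"].shape[1]]; z=d["depth"]
    p=np.stack([(u-d["cx"])/d["f"]*z,(v-d["cy"])/d["f"]*z,z],-1)
    return (p-np.array(d["tvec"]))@d["Rm"]
def ray(d,u,v): 
    r=d["Rm"].T@np.array([(u-d["cx"])/d["f"],(v-d["cy"])/d["f"],1]); return d["C"],r/np.linalg.norm(r)
E
python3 - <<'E'
from h import *
a=cam("scene");b=cam("top")
im=np.hstack([a["image"],b["image"]])[:,:,::-1]
cv2.imwrite("pics/a.png",cv2.resize(np.vstack([a["image"],b["image"]])[:,:,::-1],None,fx=.78,fy=.78))
np.savez("d.npz",a=a["image"],b=b["image"])
for d in(a,b):print(d["C"],d["f"],d["Rm"][2],(d["depth"]>0).mean())
print(ctrl.get_state())
E
```

```text
pics
[1.1863608  0.12879271 1.03111805] 378.2172084532271 [-0.54202271 -0.03070831 -0.83980258] 0.9959462483723959
[0.41282052 0.07931068 1.07019505] 362.8718815997809 [ 0.18917364 -0.00135828 -0.98194271] 0.9960988362630209
{'time': 0.1, 'joint_positions': array([ 1.15708838,  0.32172021, -0.07005746,  1.45155998,  0.02261007,
        1.37078134, -0.05685784]), 'qd': array([ 0.00068259, -0.0006639 ,  0.00075724, -0.00283004,  0.00010173,
       -0.00013486, -0.00059329]), 'joint_torque': array([-1.75539794e-04, -4.92571199e+01, -4.05704593e-01, -3.13399351e+01,
       -6.42552017e-02,  3.94243898e-02,  6.61015997e-05]), 'position': array([ 0.26937312, -0.5909452 ,  0.18338583]), 'tool_rot': array([-3.06839878e+00, -6.66614054e-01,  7.30658782e-04]), 'ft_force': array([-0.25603441, -0.06777949,  0.54174984]), 'torque': array([-0.03224493, -0.00522913,  0.02721128]), 'grip_force': 0.0, 'grip_width': 0.9999350992176302}
```

View pics/a.png

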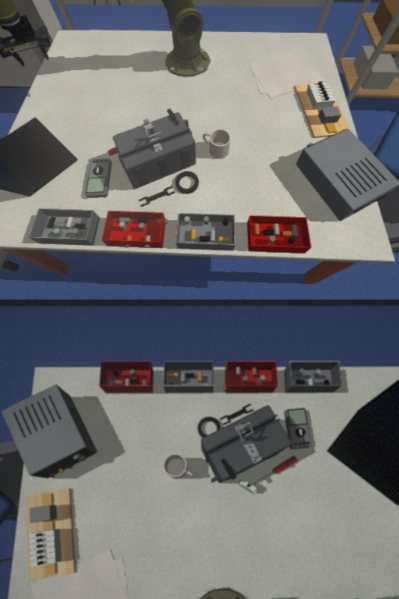

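The case is at the centre of both views (scene about (195,190) in full-size pixels, top about (315,185)), with a steel latch across its top. Next I'll fit the top face from depth and crop in.

Run:
```python
from h import *
a=cam("scene");b=cam("top")
save(a,"s.png",(130,130,270,250),5); save(b,"t.png",(250,130,390,250),5)
cv2.imwrite("pics/st.png",cv2.resize(np.vstack([cv2.imread("pics/s.png"),cv2.imread("pics/t.png")]),(700*800//800//1,1200))[:, :])
i=np.vstack([cv2.imread("pics/s.png"),cv2.imread("pics/t.png")]);cv2.imwrite("pics/st.png",cv2.resize(np.hstack([i[:600],i[600:]]),(800,343)))
for d,cr in((a,(130,130,270,250)),(b,(250,130,390,250))):
    P=cloud(d);x0,y0,x1,y1=cr
    Q=P[y0:y1,x0:x1].reshape(-1,3)
    m=(abs(Q[:,2]-.175)<.006)
    t=Q[m]; r=cv2.minAreaRect((t[:,:2]*1000).astype(np.float32)); print(m.sum(),r,np.median(t[:,2]))
    hi=Q[(Q[:,2]>.185)&(Q[:,2]<.30)]; print(len(hi)); 
    # high points
    print(np.round(hi[np.argsort(-hi[:,2])][:60:4],3).tolist())
```

```text
3945 ((602.6954345703125, -74.63351440429688), (156.15354919433594, 266.1187744140625), 27.34504508972168) 0.17571292304511918
387
[[0.611, -0.075, 0.252], [0.634, -0.051, 0.251], [0.613, -0.077, 0.251], [0.647, -0.073, 0.25], [0.602, -0.061, 0.25], [0.605, -0.066, 0.25], [0.612, -0.08, 0.249], [0.636, -0.052, 0.249], [0.639, -0.059, 0.248], [0.642, -0.064, 0.248], [0.632, -0.047, 0.248], [0.617, -0.08, 0.248], [0.613, -0.075, 0.247], [0.631, -0.042, 0.247], [0.606, -0.061, 0.246]]
5091 ((600.1587524414062, -71.808837890625), (152.96548461914062, 266.3451232910156), 27.256818771362305) 0.1734101673631029
460
[[0.602, -0.059, 0.252], [0.609, -0.068, 0.249], [0.626, -0.036, 0.249], [0.626, -0.039, 0.249], [0.643, -0.072, 0.248], [0.607, -0.064, 0.247], [0.612, -0.078, 0.247], [0.603, -0.055, 0.247], [0.641, -0.065, 0.247], [0.632, -0.049, 0.247], [0.639, -0.058, 0.246], [0.639, -0.068, 0.246], [0.625, -0.042, 0.246], [0.632, -0.054, 0.245], [0.627, -0.046, 0.245]]
```

View pics/s.png

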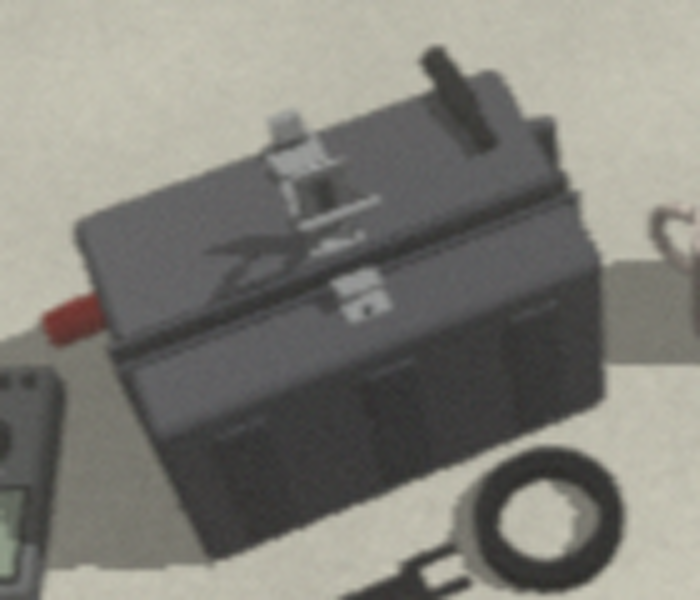

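View pics/t.png

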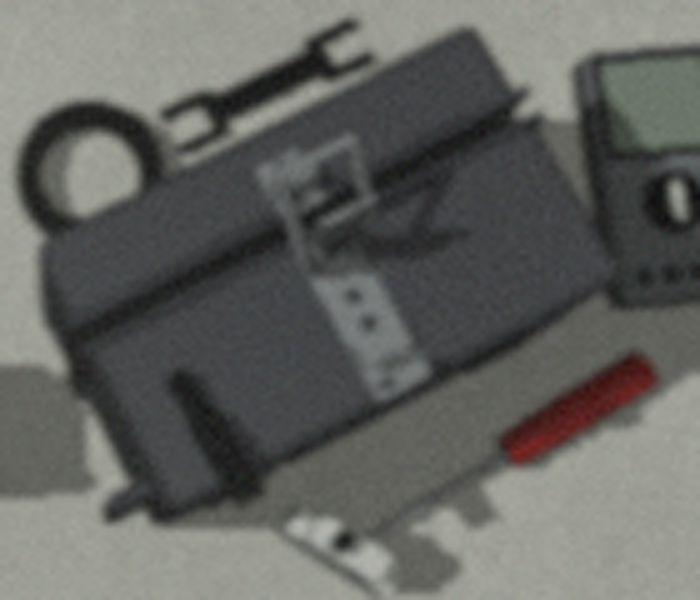

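The scene crop shows the lever upright at about (300,170), the loop bar at (345,205) in front of it, and the keeper at (362,295). The top crop shows the loop bar from (355,140) to (372,190) and the base plate at (370,330). The plug is at the other end of the case, and nothing stands near the latch. Next I'll put numbers on this in the case frame.

```bash
cat >> h.py <<'E'
ang=np.radians(27.3); EX=np.array([np.cos(ang),np.sin(ang),0]); EY=np.array([-EX[1],EX[0],0]); EZ=np.array([0,0,1.])
C0=np.array([.601,-.073,0]); B=np.stack([EX,EY,EZ])
def tocase(p): return (np.asarray(p)-C0)@B.T
E
python3 - <<'E'
from h import *
for n in("scene","top"):
    d=cam(n);P=cloud(d);Q=tocase(P); hsv=d["image"].astype(int)
    br=hsv.mean(-1)
    m=(abs(Q[...,0])<.09)&(abs(Q[...,1])<.04)&(Q[...,2]>.165)&(Q[...,2]<.27)
    print(n)
    for lo,hi in((.176,.190),(.190,.21),(.21,.235),(.235,.256)):
        k=m&(Q[...,2]>lo)&(Q[...,2]<hi)&(br>85); q=Q[k]*1000
        if len(q): 
            H,_,_=np.histogram2d(q[:,0],q[:,1],bins=[np.arange(-90,91,10),[-40,-25,-15,0,15,25,40]]);print(lo,H.astype(int).tolist())
    k=m&(Q[...,2]>.235); q=np.round(Q[k]*1000).astype(int); print(q[q[:,0]>22].tolist()); print(q[q[:,0]<=22].tolist())
    # top face extents & obstacles
    t=Q[(abs(Q[...,2]-.175)<.004)&(abs(Q[...,0])<.1)&(abs(Q[...,1])<.16)]*1000
    print(np.percentile(t,[.5,1,99,99.5],axis=0).round(1).tolist())
    o=P[(P[...,2]>.2)&(P[...,2]<.6)&(abs(P[...,0]-.45)<.35)&(P[...,1]<.2)&(P[...,1]>-.6)]
    H,xe,ye=np.histogram2d(o[:,0],o[:,1],bins=[np.arange(.1,.81,.1),np.arange(-.6,.21,.1)]);print(H.astype(int))
E
```

```text
scene
0.176 [[0, 0, 0, 0, 0, 0], [0, 2, 1, 2, 0, 3], [4, 6, 15, 11, 6, 9], [10, 4, 12, 10, 4, 8], [9, 7, 13, 5, 1, 9], [8, 8, 2, 0, 4, 10], [9, 5, 2, 0, 4, 9], [8, 1, 0, 0, 0, 10], [0, 0, 2, 3, 4, 9], [4, 1, 12, 18, 7, 10], [0, 1, 2, 3, 2, 4], [0, 0, 0, 1, 0, 0], [1, 0, 2, 3, 2, 4], [9, 1, 10, 13, 4, 7], [5, 6, 14, 8, 3, 7], [4, 0, 8, 2, 3, 4], [1, 0, 2, 1, 0, 2], [0, 0, 0, 0, 0, 0]]
0.19 [[0, 0, 0, 0, 0, 0], [0, 0, 6, 4, 0, 0], [0, 0, 19, 10, 0, 0], [0, 0, 0, 0, 0, 0], [0, 0, 0, 0, 0, 0], [0, 0, 0, 0, 0, 0], [0, 0, 0, 0, 0, 0], [0, 0, 0, 0, 0, 0], [0, 0, 0, 0, 0, 0], [0, 3, 3, 8, 0, 0], [0, 0, 0, 0, 0, 0], [0, 0, 0, 0, 0, 0], [0, 0, 1, 2, 0, 0], [0, 0, 17, 10, 0, 0], [0, 0, 3, 3, 0, 0], [0, 0, 0, 0, 0, 0], [0, 0, 0, 0, 0, 0], [0, 0, 0, 0, 0, 0]]
0.21 [[0, 0, 0, 0, 0, 0], [0, 0, 0, 0, 0, 0], [0, 0, 0, 0, 0, 0], [0, 0, 0, 0, 0, 0], [0, 0, 0, 0, 0, 0], [0, 0, 0, 0, 0, 0], [0, 0, 0, 0, 0, 0], [0, 0, 0, 0, 0, 0], [0, 0, 0, 0, 0, 0], [0, 7, 8, 13, 1, 0], [0, 1, 2, 2, 1, 0], [0, 0, 0, 0, 1, 0], [0, 0, 0, 0, 0, 0], [0, 0, 0, 0, 0, 0], [0, 0, 0, 0, 0, 0], [0, 0, 0, 0, 0, 0], [0, 0, 0, 0, 0, 
[... 4811 characters left out ...]
2], [8, -5, 247], [7, -7, 246], [6, -10, 242], [10, 5, 249], [9, 3, 248], [7, 2, 250], [7, -1, 247], [6, -5, 241], [6, -9, 235], [10, 11, 250], [9, 8, 248], [8, 6, 246], [6, 4, 249], [6, 1, 243], [6, -3, 236], [10, 15, 246], [9, 14, 248], [8, 11, 248], [7, 9, 246], [6, 6, 243], [8, 16, 245], [7, 15, 249], [6, 11, 242], [6, 8, 237], [7, 16, 239], [6, 13, 238]]
[[-74.4, -125.2, 171.1], [-73.4, -123.2, 171.1], [72.2, 126.9, 178.0], [73.5, 128.5, 178.4]]
[[  0   0   0   0   0   0   0   0]
 [  0   0   0   0   0   0   0   0]
 [  0   0   0   0   0   0   0   0]
 [  0   0   0   0   0   0   0   0]
 [  0   0   0   0   3  36   0   0]
 [  0   0   0   0   0 194   0   0]
 [  0   0   0   0   0   0   0   0]]
```

Both views agree: the bar is at case (38.5, 0, 245) mm and the lever face at x about 9, which puts the pivot at x about 3 as specified. Loop length checks at 55 mm against 56 mm. Now I'll work out the approach shift.

```bash
cat >> h.py <<'E'
def world(c): return C0+np.asarray(c)@B
def go(c):  # case target (mm) -> tool shift mm, tool turn deg for vertical, x along EX
    s=ctrl.get_state(); T=R.from_rotvec(s["tool_rot"])
    W=R.from_matrix(np.stack([EX,-EY,-EZ],1))
    print("shift",(T.inv().apply(world(np.array(c)/1000)-s["position"])*1000).round(1),"turn",np.degrees((T.inv()*W).as_rotvec()).round(2),"at case",(tocase(s["position"])*1000).round(1),"F",(B@s["ft_force"]).round(1),"w",round(s["grip_width"]*87,1),"t",s["time"])
E
python3 -c "
from h import *
go([38.5,0,320])"
```

```text
shift [ 555.  -336.  -135.8] turn [-0.03  0.   -2.79] at case [-532.2 -308.5  184. ] F [0.8 0.8 1.1] w 87.4 t 0.3
```

```bash
python3 -m jog '[[[0,0,-45,0,0,0,87],[0,0,-90,0,0,0,87],[40,-25,-136,0,0,-0.5,87],[80,-49,-136,0,0,-1,87],[120,-73,-136,0,0,-1.5,87],[160,-97,-136,0,0,-2,87],[200,-121,-136,0,0,-2.8,87],[240,-145,-136,0,0,-2.8,87],[280,-170,-136,0,0,-2.8,87],[320,-194,-136,0,0,-2.8,87]]]' 8; python3 -c "
from h import *
go([38.5,0,320])"
```

```text
time: 1.3
position: [0.4811, -0.2804, 0.3206]
tool_rot: [3.052, 0.741, 0.0]
ft_force: [-0.8, -0.5, -0.6]
grip_width: 0.997
grip_force: 0.0
shift [ 240.2 -129.2    0.6] turn [ 0.04 -0.    0.01] at case [-201.7 -129.3  320.6] F [-0.9 -0.1 -0.6] w 86.8 t 1.3
```

```bash
python3 -m jog '[[[40,-22,0,0,0,0,87],[80,-44,0,0,0,0,87],[120,-65,0,0,0,0,87],[160,-86,0,0,0,0,87],[200,-108,0,0,0,0,87],[225,-122,0,0,0,0,87],[240,-129,0,0,0,0,87],[240,-129,0,0,0,0,87],[240,-129,0,0,0,0,87]]]' 8
python3 - <<'E'
from h import *
go([38.5,0,235])
d=cam("wrist"); print(d["C"],tocase(d["C"])*1000,d["Rm"],d["f"],d["cx"],d["cy"]); save(d,"w1.png",None,1.5)
E
```

```text
time: 2.2
position: [0.634, -0.0592, 0.3202]
tool_rot: [3.052, 0.739, -0.002]
ft_force: [0.0, -0.7, 0.3]
grip_width: 1.003
grip_force: 0.0
shift [ 2.9 -2.9 85.2] turn [ 0.05  0.07 -0.08] at case [ 35.7  -2.8 320.2] F [-0.3 -0.7  0.3] w 87.2 t 2.2
[ 0.70134249 -0.02379547  0.52017587] [111.73370664  -2.2980432  520.17586889] [[ 4.57212113e-01 -8.89357610e-01  3.53576359e-04]
 [-8.54869521e-01 -4.39372335e-01  2.75952992e-01]
 [-2.45265542e-01 -1.26471312e-01 -9.61171068e-01]] 297.3186396354542 256.67942207964205 196.0700044566453
```

View pics/w1.png

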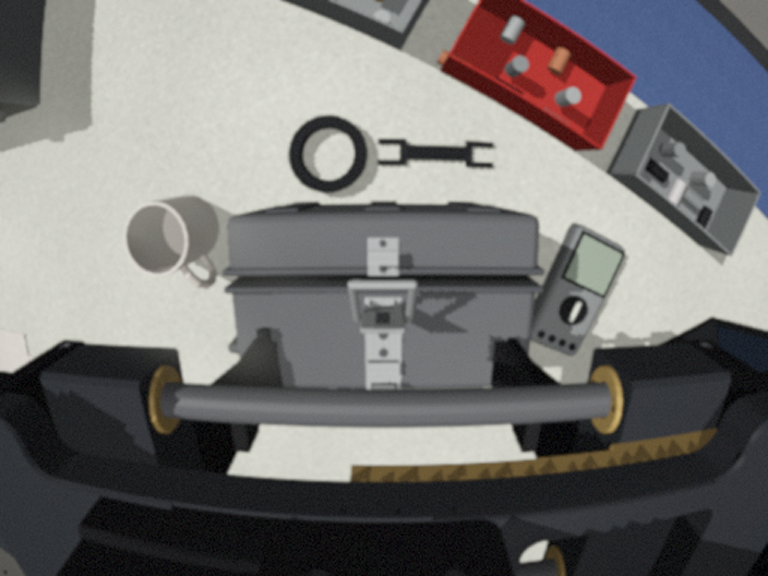

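The wrist view shows the loop bar from (349,287) to (416,287) and the keeper plate at (383,255). The base plate is at (383,355), and the seam runs along row 272–280. I'll convert these by ray casting.

```bash
cat >> h.py <<'E'
def wray(d,u,v,z,s=1.5):
    p=np.array([u/s-d["cx"],v/s-d["cy"]]); r=np.hypot(*p); th=r/d["f"]
    q=d["Rm"].T@np.r_[np.sin(th)*p/r,np.cos(th)]
    return (tocase(d["C"]+q*(z-d["C"][2])/q[2])*1000).round(1)
E
python3 - <<'E'
from h import *
d=cam("wrist"); g=cv2.cvtColor(d["image"],cv2.COLOR_RGB2GRAY)
print(g[182:204,250:262].mean(1).round().astype(int).tolist())
print(g[188:193,226:284].mean(0).round().astype(int).tolist())
for n,u,v,z in(("barL",349,287,.245),("barR",416,287,.245),("kL",367,245,.177),("kR",399,245,.177),("baseL",363,365,.177),("baseR",402,365,.177),("topfarL",234,216,.175),("topfarR",536,214,.175)):print(n,wray(d,u,v,z))
P=d["depth"]; print(P[185:196,255])
E
```

```text
[149, 116, 64, 64, 113, 152, 174, 182, 179, 164, 136, 108, 94, 100, 117, 142, 168, 182, 185, 178, 160, 125]
[70, 71, 71, 74, 101, 139, 161, 169, 168, 168, 167, 167, 167, 168, 167, 168, 168, 167, 167, 168, 167, 169, 168, 167, 167, 168, 167, 167, 167, 168, 167, 166, 167, 168, 168, 167, 167, 167, 167, 167, 167, 167, 167, 167, 167, 169, 170, 170, 167, 155, 131, 101, 79, 71, 70, 70, 70, 71]
barL [ 37.   20.2 245. ]
barR [ 36.9 -22.8 245. ]
kL [ 52.6  11.  177. ]
kR [ 52.5 -13.9 177. ]
baseL [-49.8  16.  177. ]
baseR [-49.8 -17.1 177. ]
topfarL [ 77.9 118.4 175. ]
topfarR [  78.8 -124.5  175. ]
[0.37035406 0.3656789  0.28366122 0.28184047 0.28322044 0.2826817
 0.28146893 0.28430992 0.35731122 0.3565984  0.35770148]
```

```bash
python3 -c "
from h import *
go([38,-1,236])"
```

```text
shift [ 3.  -2.8 84.5] turn [ 0.08  0.05 -0.19] at case [ 35.1  -3.6 320.5] F [-0.9  0.4  0.1] w 87.0 t 2.3
```

```bash
python3 -m jog '[[[2,-2,20,0,0,0,87],[2,-2,40,0,0,0,87],[2,-2,55,0,0,0,87],[2,-2,68,0,0,0,87],[2,-2,78,0,0,0,80],[2,-2,84,0,0,0,70],[2,-2,84,0,0,0,60],[2,-2,84,0,0,0,56],[2,-2,84,0,0,0,56]]]' 8
python3 - <<'E'
from h import *
go([38,-1,236])
d=cam("wrist"); save(d,"w2.png",(130,110,380,310),3)
E
```

```text
time: 3.2
position: [0.6357, -0.0547, 0.2372]
tool_rot: [3.052, 0.742, 0.002]
ft_force: [0.4, -0.6, 0.1]
grip_width: 0.678
grip_force: 0.0
shift [-1.3  1.4  1.2] turn [ 0.05 -0.07  0.02] at case [ 39.3   0.4 237.2] F [ 0.1 -0.8  0.1] w 59.0 t 3.2
```

View pics/w2.png

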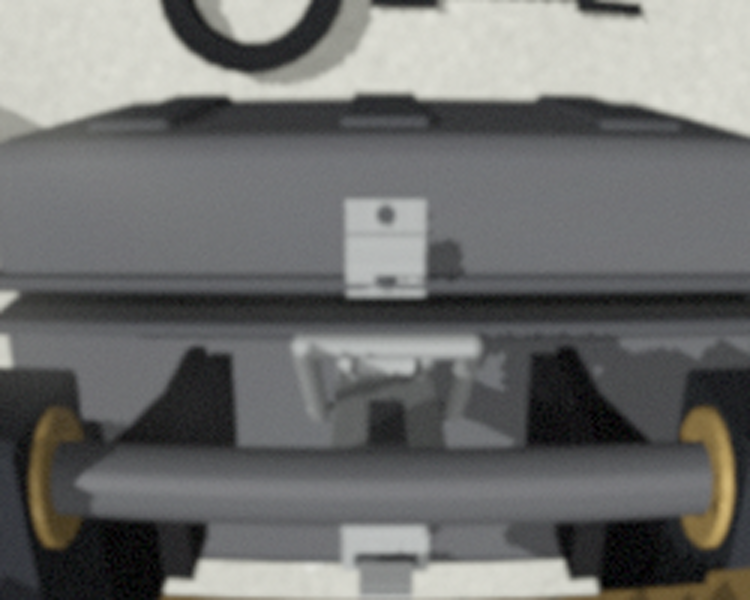

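Run:
```python
from h import *
d=cam("wrist"); g=d["image"]
f=lambda u,v,z: wray(d,130+u/3,110+v/3,z,1)
for n,u,v,z in(("bar",386,347,.245),("barL",293,347,.245),("barR",480,347,.245),("fingL",233,352,.236),("fingR",528,352,.236),("fingL",233,352,.25),("kfar",386,198,.177),("lip",386,282,.193),("lipnear",386,298,.193)):print(n,f(u,v,z))
Q=tocase(cloud(d)) # invalid for fisheye
D=d["depth"]
def pt(u,v):
    u=130+u/3;v=110+v/3
    p=np.array([u-d["cx"],v-d["cy"]]);r=np.hypot(*p);th=r/d["f"];q=np.r_[np.sin(th)*p/r,np.cos(th)]
    q*=D[int(round(v)),int(round(u))]/q[2]; return (tocase(d["Rm"].T@(q-d["tvec"]))*1000).round(1)
for u,v in((386,347),(340,347),(430,347),(200,365),(560,365),(215,400),(545,400),(386,250),(386,215),(386,292),(386,284),(360,292)):print(u,v,pt(u,v))
go([38,-1,236])
```

```text
bar [ 38.7  -0.3 245. ]
barL [ 38.7  21.2 245. ]
barR [ 38.6 -22.2 245. ]
fingL [ 33.6  37.1 236. ]
fingR [ 33.6 -35.2 236. ]
fingL [ 39.3  34.6 250. ]
kfar [ 59.4  -0.8 177. ]
lip [ 38.2  -0.7 193. ]
lipnear [ 33.4  -0.7 193. ]
386 347 [ 39.8  -0.3 247.7]
340 347 [ 39.8  10.2 247.7]
430 347 [ 40.  -10.4 248.1]
200 365 [ 50.1  35.1 283.6]
560 365 [ 50.9 -32.6 285.4]
215 400 [ 48.6  30.2 295.8]
545 400 [ 49.2 -27.8 297.1]
386 250 [ 47.2  -0.7 191.1]
386 215 [ 54.3  -0.8 177.5]
386 292 [ 30.   -0.8 177. ]
386 284 [ 32.7  -0.8 177.3]
360 292 [ 29.8   7.2 176.4]
shift [-1.2  1.4  1. ] turn [ 0.04 -0.05  0.02] at case [ 39.2   0.4 237. ] F [0.2 0.1 0.2] w 57.1 t 3.3
```

The wrist view shows the bar centred between the fingers (bar 293–480, fingers 233–528), at case (38.7, -0.3). The fingertips' depth looks odd, so I'll check from the scene camera before closing.

Run:
```python
from h import *
d=cam("scene"); save(d,"s3.png",(140,110,240,200),7)
P=tocase(cloud(d))*1000
m=(abs(P[...,0]-39)<30)&(abs(P[...,1])>24)&(abs(P[...,1])<60)&(P[...,2]>200)&(P[...,2]<330)
for s in(-1,1):
    q=P[m&(np.sign(P[...,1])==s)]; 
    for lo in range(200,330,15):
        k=q[(q[:,2]>=lo)&(q[:,2]<lo+15)]
        if len(k): print(s,lo,len(k),k.min(0).round(),k.max(0).round())
```

```text
-1 215 1 [ 11. -24. 218.] [ 11. -24. 218.]
-1 230 1 [ 29. -24. 238.] [ 29. -24. 238.]
-1 275 13 [ 42. -38. 276.] [ 50. -29. 289.]
-1 290 15 [ 46. -38. 291.] [ 50. -29. 304.]
-1 305 16 [ 47. -40. 305.] [ 51. -29. 317.]
-1 320 1 [ 47. -31. 322.] [ 47. -31. 322.]
1 275 17 [ 29.  28. 277.] [ 51.  37. 287.]
1 290 24 [ 28.  28. 291.] [ 51.  37. 305.]
1 305 21 [ 40.  28. 306.] [ 50.  41. 319.]
1 320 17 [ 27.  29. 320.] [ 50.  37. 330.]
```

View pics/s3.png

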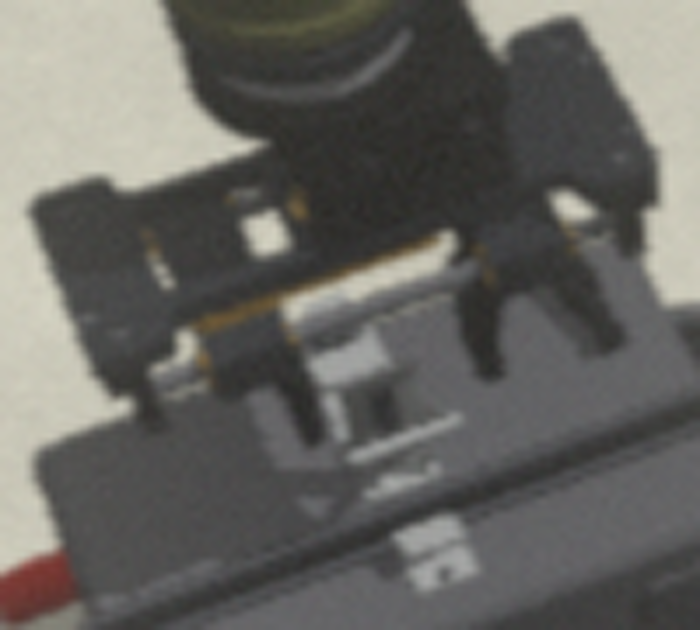

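The scene view shows the fingertips at about (315,440) and (490,370), clearly above the bar. Depth from both cameras puts the real tips at z about 0.277 while the state reports 0.237, so the tips end about 40 mm short of the reported TCP. Lateral position agrees. I'll trust the cameras and go down another 40 mm.

```bash
python3 -m jog '[[[-1,0,8,0,0,0,58],[-1,0,16,0,0,0,58],[-1,0,24,0,0,0,58],[-1,0,32,0,0,0,58],[-1,0,40,0,0,0,58],[-1,0,40,0,0,0,58]]]' 8
python3 - <<'E'
from h import *
go([38,-1,236])
d=cam("scene"); P=tocase(cloud(d))*1000
for s in(-1,1):
  m=(abs(P[...,0]-39)<22)&(P[...,1]*s>25.5)&(P[...,1]*s<45)&(P[...,2]>200)&(P[...,2]<275); q=P[m]
  print(s,len(q),np.sort(q[:,2])[:6].round(),np.percentile(q,[2,98],axis=0).round(1))
w=cam("wrist"); save(w,"w4.png",(130,110,380,310),3)
E
```

```text
time: 3.95
position: [0.6334, -0.0553, 0.1945]
tool_rot: [-3.052, -0.742, 0.004]
ft_force: [0.1, 0.5, 0.1]
grip_width: 0.668
grip_force: 0.0
shift [  1.    1.9 -41.5] turn [-0.08  0.13  0.01] at case [ 36.9   0.9 194.5] F [0.3 0.4 0.1] w 58.1 t 3.95
-1 36 [237. 237. 239. 241. 241. 242.] [[ 43.6 -39.7 236.8]
 [ 48.4 -29.4 270.6]]
1 49 [236. 238. 239. 239. 239. 239.] [[ 29.4  28.8 237.8]
 [ 48.5  38.7 273.2]]
```

View pics/w4.png

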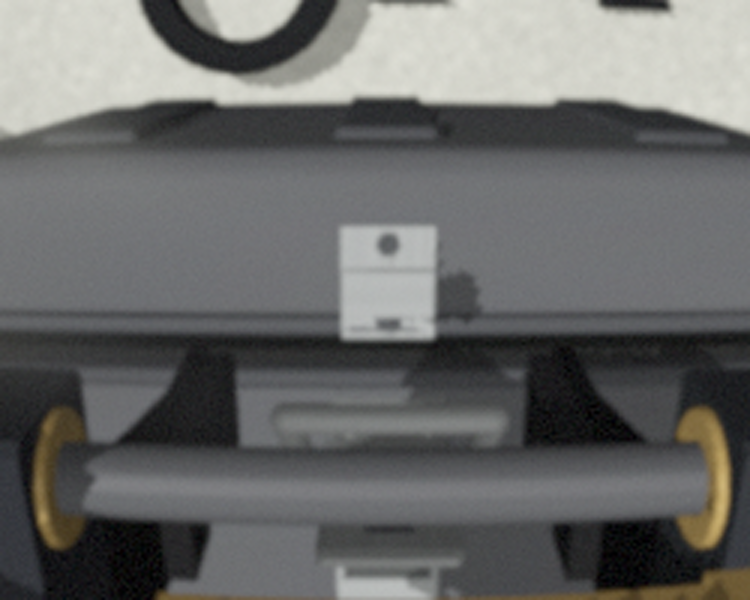

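Now the tips are level with the bar: bar (277–505, row 420) between the fingers at 237 and 527, about 1.5 mm off centre. Closing.

```bash
python3 -m jog '[[[0,1.5,0,0,0,0,54],[0,1.5,0,0,0,0,50],[0,1.5,0,0,0,0,46],[0,1.5,0,0,0,0,42],[0,1.5,0,0,0,0,38],[0,1.5,0,0,0,0,38],[0,1.5,0,0,0,0,38],[0,1.5,0,0,0,0,38]]]' 10; python3 -c "
from h import *
go([38,-1,196])"
```

```text
time: 4.85
position: [0.6352, -0.0565, 0.1965]
tool_rot: [3.053, 0.742, 0.001]
ft_force: [0.7, 0.1, 1.5]
grip_width: 0.506
grip_force: 10.0
shift [ 0.  -0.   0.5] turn [ 0.02 -0.02  0.01] at case [ 38.   -1.  196.5] F [ 0.7 -0.2  1.5] w 44.0 t 4.85
```

Gripped at 44 mm, which fits the 45 mm loop. I'll regrip 3 mm higher so the bar sits nearer the tips and they clear the lid, then swing it over along its arc and stop above the lip.

```bash
python3 -m jog '[[[0,0,0,0,0,0,50],[0,0,0,0,0,0,50],[0,0,-3,0,0,0,50],[0,0,-3,0,0,0,50],[0,0,-3,0,0,0,38],[0,0,-3,0,0,0,38],[0,0,-3,0,0,0,38],[0,0,-3,0,0,0,38]]]' 12; python3 -m jog '[[[4,0,3,0,0,0,38],[8,0,6,0,0,0,38],[11,0,10,0,0,0,38],[13.5,0,14,0,0,0,38],[16,0,19,0,0,0,38],[18,0,23,0,0,0,38],[19,0,28,0,0,0,38],[20,0,33,0,0,0,38],[21,0,37,0,0,0,38],[21,0,37,0,0,0,38]]]'
python3 - <<'E'
from h import *
go([58,-1,159])
w=cam("wrist"); save(w,"w5.png",(130,110,380,310),3)
E
```

```text
time: 5.65
position: [0.6351, -0.0565, 0.1994]
tool_rot: [3.053, 0.742, 0.0]
ft_force: [-0.1, -0.5, -0.1]
grip_width: 0.51
grip_force: 12.0
time: 6.65
position: [0.6536, -0.0469, 0.1615]
tool_rot: [-3.053, -0.742, 0.001]
ft_force: [0.2, -0.8, -0.3]
grip_width: 0.506
grip_force: 12.0
shift [-0.7  0.1  2.5] turn [-0.02  0.02  0.02] at case [ 58.7  -0.9 161.5] F [-0.2 -0.7 -0.3] w 44.0 t 6.65
```

View pics/w5.png

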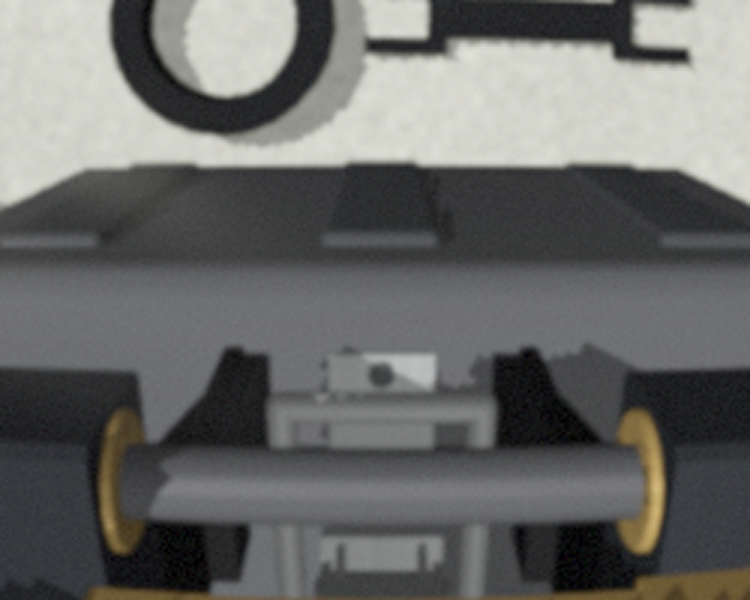

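The loop is held between the fingers (bar row 405, columns 270–495), beyond the hook lip and level. Lowering it gently past the lip.

```bash
python3 -m jog '[[[0,0,5,0,0,0,38],[0,0,9,0,0,0,38],[-0.5,0,13,0,0,0,38],[-1,0,17,0,0,0,38],[-1,0,20,0,0,0,38],[-1,0,22,0,0,0,38],[-1,0,22,0,0,0,38]]]'
python3 - <<'E'
from h import *
go([48,-1,139])
w=cam("wrist")
D=w["depth"]
def pt(u,v):
    p=np.array([u-w["cx"],v-w["cy"]]);r=np.hypot(*p);th=r/w["f"];q=np.r_[np.sin(th)*p/r,np.cos(th)]
    q*=D[v,u]/q[2]; return (tocase(w["Rm"].T@(q-w["tvec"]))*1000).round(1)
for v in range(215,262,3): print(v,w["image"][v,258].mean().round(),pt(258,v),pt(226,v))
E
```

```text
time: 7.4
position: [0.6524, -0.0476, 0.1398]
tool_rot: [-3.053, -0.741, 0.002]
ft_force: [-1.7, -0.8, 0.3]
grip_width: 0.51
grip_force: 12.0
shift [-9.3  0.   0.8] turn [-0.02  0.06 -0.  ] at case [ 57.3  -1.  139.8] F [-1.9  0.1  0.3] w 44.4 t 7.4
215 107.0 [ 73.5  -1.2 172.3] [ 73.5  18.  172.6]
218 111.0 [ 71.6  -1.2 172.5] [ 71.5  18.1 172.3]
221 113.0 [ 70.   -1.2 173.4] [ 70.3  17.9 174.4]
224 110.0 [ 68.3  -1.2 174. ] [ 67.9  18.1 173. ]
227 113.0 [ 66.5  -1.2 174.1] [ 66.3  18.1 173.9]
230 113.0 [ 64.1  -1.2 173.2] [ 63.9  18.3 172.9]
233 112.0 [ 62.5  -1.2 174. ] [ 62.2  18.3 173.6]
236 115.0 [ 60.1  -1.2 173. ] [ 60.3  18.3 173.9]
239 140.0 [ 58.8  -1.2 174.7] [ 58.1  18.4 173.5]
242 96.0 [ 60.9  -1.2 183.6] [ 60.9  17.3 183.8]
245 107.0 [ 60.1  -1.2 185.9] [ 60.2  17.1 186.3]
248 129.0 [ 58.4  -1.2 186.3] [ 58.1  17.2 186.1]
251 112.0 [ 55.7  -1.2 184.9] [ 56.4  17.3 186.4]
254 133.0 [ 49.1  -1.2 175.7] [ 54.6  17.3 186.9]
257 131.0 [ 47.2  -1.2 176.2] [ 52.9  17.3 187.3]
260 72.0 [ 91.3  -0.9 262. ] [ 91.5   8.6 262.4]
```

The bar is now at about (58, 183.5), at seat height and beyond the lip. Drawing it back under the lip.

```bash
python3 -m jog '[[[-2,0,0,0,0,0,38],[-4,0,0,0,0,0,38],[-6,0,0,0,0,0,38],[-8,0,0,0,0,0,38],[-9,0,0,0,0,0,38],[-9.5,0,0,0,0,0,38],[-9.5,0,0,0,0,0,38]]]'
python3 - <<'E'
from h import *
go([48,-1,139])
w=cam("wrist"); save(w,"w6.png",(130,110,380,310),3)
D=w["depth"]
def pt(u,v):
    p=np.array([u-w["cx"],v-w["cy"]]);r=np.hypot(*p);th=r/w["f"];q=np.r_[np.sin(th)*p/r,np.cos(th)]
    q*=D[v,u]/q[2]; return (tocase(w["Rm"].T@(q-w["tvec"]))*1000).round(1)
for v in range(227,262,3): print(v,pt(258,v),pt(228,v))
E
```

```text
time: 8.15
position: [0.6441, -0.0518, 0.1403]
tool_rot: [3.053, 0.741, -0.001]
ft_force: [3.5, 0.9, -0.7]
grip_width: 0.506
grip_force: 12.0
shift [-0.   0.   1.3] turn [-0.    0.03  0.  ] at case [ 48.   -1.  140.3] F [ 3.5 -0.8 -0.7] w 44.0 t 8.15
227 [ 58.1  -1.1 177. ] [ 57.1  16.9 174.7]
230 [ 56.5  -1.1 177.7] [ 54.8  17.  173.8]
233 [ 54.3  -1.2 177.1] [ 52.7  17.1 173.4]
236 [ 52.5  -1.2 177.6] [ 50.7  17.2 173.6]
239 [ 49.8  -1.2 175.9] [ 48.5  17.3 173.2]
242 [ 52.4  -1.1 185.8] [ 51.8  16.2 184.8]
245 [ 51.8  -1.1 188.6] [ 51.   16.  187.1]
248 [ 51.3  -1.1 191.4] [ 48.5  16.2 185.9]
251 [ 49.6  -1.1 191.7] [ 47.1  16.1 187. ]
254 [ 47.9  -1.1 192. ] [ 44.9  16.3 186.4]
257 [ 45.8  -1.1 191.7] [ 42.7  16.4 185.9]
260 [ 81.   -0.8 260.7] [ 81.7   8.1 262. ]
```

View pics/w6.png

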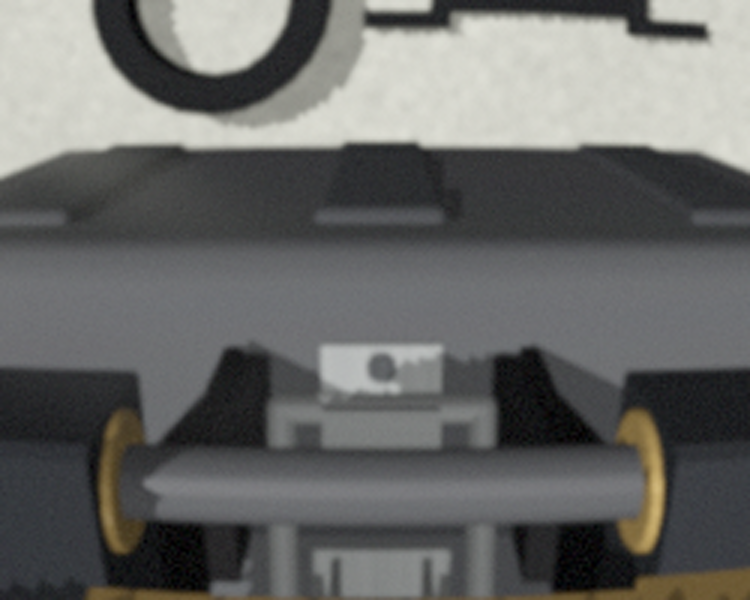

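The lip's top (z 192, x 46–52) now covers the bar, and the bar ends at x about 48.5, z about 184 at both sides. It is caught under the hook. I'll release, rise, and find the lever's angle.

```bash
python3 -m jog '[[[0,0,0,0,0,0,54],[0,0,0,0,0,0,58],[0,0,0,0,0,0,58],[0,0,-15,0,0,0,58],[0,0,-35,0,0,0,58],[0,0,-60,0,0,0,58],[0,0,-90,0,0,0,58],[0,0,-110,0,0,0,40],[0,0,-120,0,0,0,10],[0,0,-120,0,0,0,0]]]' 20
python3 - <<'E'
from h import *
go([-15,0,220])
def hist(d,P):
  P=P*1000
  m=(abs(P[...,1])<13)&(P[...,2]>195)&(P[...,2]<256)&(P[...,0]>-65)&(P[...,0]<30)
  q=P[m];
  for lo in range(195,256,8):
    k=q[(q[:,2]>=lo)&(q[:,2]<lo+8)]
    if len(k)>1: print(lo,len(k),np.percentile(k[:,0],[10,50,90]).round(1),k[:,1].mean().round(1))
for n in("scene","top"):
  d=cam(n); print(n); hist(d,tocase(cloud(d)))
w=cam("wrist");v,u=np.mgrid[:384,:512];p=np.stack([u-w["cx"],v-w["cy"]],-1);r=np.hypot(p[...,0],p[...,1])+1e-9;th=r/w["f"]
q=np.dstack([p/r[...,None]*np.tan(th)[...,None],np.ones_like(r)])*w["depth"][...,None]
Pw=tocase((q-w["tvec"])@w["Rm"]); print("wrist");hist(w,Pw)
P=Pw*1000
for y in(-19,16.5):
  m=(abs(P[...,1]-y)<3)&(P[...,2]>179)&(P[...,2]<195)&(P[...,0]>36)&(P[...,0]<65);k=P[m];print(y,len(k),k.min(0).round(1) if len(k) else 0,k.max(0).round(1) if len(k) else 0)
E
```

```text
time: 9.2
position: [0.6451, -0.0516, 0.2626]
tool_rot: [3.052, 0.741, 0.005]
ft_force: [0.4, 0.5, -0.2]
grip_width: 0.48
grip_force: 0.0
shift [-64.1  -1.3  42.4] turn [ 0.11 -0.15  0.01] at case [ 49.   -1.2 262.6] F [ 0.5  0.3 -0.2] w 41.7 t 9.2
scene
195 40 [-64.2   0.9   4.4] -0.3
203 26 [-3.1  0.1  1.8] -0.9
211 25 [-4.8 -2.6  0.1] 1.1
219 23 [-6.6 -5.  -2.6] 0.2
227 27 [-9.8 -7.7 -6.4] -1.1
235 29 [-12.2 -10.9  -9.2] -0.2
243 27 [-16.1 -14.5 -11.8] -0.2
251 2 [-14.5 -13.6 -12.7] 0.1
top
195 11 [-64.7   1.8   3.1] 1.1
203 7 [-0.4  0.8  1.3] -1.8
211 8 [-3.6 -2.5 -1.7] 0.9
219 10 [-6.7 -5.5 -4.4] 1.2
227 8 [-9.7 -8.5 -7.1] -2.8
235 10 [-11.9 -11.1 -10. ] -0.6
243 20 [-16.4 -15.1 -13. ] 0.9
wrist
195 255 [-63.3   3.3   5.1] -0.3
203 173 [-0.1  1.1  2.3] 0.2
211 183 [-3.  -1.5 -0.3] 0.0
219 65 [-4.1 -3.4 -2.3] -0.5
243 31 [-15.8 -15.3 -15. ] 0.4
-19 104 [ 36.2 -21.6 183.6] [ 51.4 -16.6 192.5]
16.5 71 [ 36.1  13.8 184.4] [ 51.5  19.5 191.5]
```

Lever face runs from (1,207) to (-15,247), so it stands about 68° from flat. The bar is still at x about 48.4, hooked. I'll put the closed fingers on the keeper side of the lever's upper part.

```bash
python3 -m jog '[[[-10,0,0,0,0,0,0],[-20,-0.5,0,0,0,0,0],[-30,-0.5,0,0,0,0,0],[-38,-0.5,12,0,0,0,0],[-39,-0.5,25,0,0,0,0],[-39,-0.5,40,0,0,0,0],[-39,-0.5,52,0,0,0,0],[-39,-0.5,60,0,0,0,0],[-39,-0.5,62,0,0,0,0],[-39,-0.5,62,0,0,0,0]]]' 20
python3 - <<'E'
from h import *
go([-1.6,-0.5,199])
for n in("scene","top"):
  d=cam(n);P=tocase(cloud(d))*1000
  m=(abs(P[...,1])<22)&(P[...,2]>228)&(P[...,2]<290)&(P[...,0]>-30)&(P[...,0]<40)&(d["image"].mean(-1)<80)
  q=P[m]; print(n,len(q)); 
  for lo in range(228,290,6):
    k=q[(q[:,2]>=lo)&(q[:,2]<lo+6)]
    if len(k)>1: print(lo,len(k),k.min(0).round(),k.max(0).round())
E
```

```text
time: 10.35
position: [0.6095, -0.0689, 0.1979]
tool_rot: [-3.052, -0.742, 0.001]
ft_force: [-0.3, -0.4, 0.1]
grip_width: 0.006
grip_force: 0.0
shift [-11.    0.2  -1.1] turn [-0.03  0.02  0.03] at case [  9.4  -0.3 197.9] F [-0.4 -0.2  0.1] w 0.5 t 10.35
scene 103
228 2 [ -7. -10. 228.] [ -7. -10. 233.]
234 12 [-11. -14. 235.] [ 21.   6. 240.]
240 12 [ 14. -10. 240.] [ 21.   7. 246.]
246 7 [ 16.  -2. 246.] [ 21.   7. 251.]
252 14 [ 13. -10. 252.] [ 21.   6. 258.]
258 13 [ 12.  -9. 258.] [ 21.   8. 264.]
264 10 [ 17. -11. 266.] [ 21.   9. 270.]
270 15 [ 16. -13. 270.] [ 23.  10. 276.]
276 11 [ 17. -11. 276.] [ 21.  10. 282.]
282 5 [ 15.  -1. 283.] [ 19.   6. 287.]
288 2 [  4.   4. 288.] [ 19.   4. 289.]
top 0
```

Fingertip height (~237) and the half-width agree with what I expected. Now I'll push the lever along its arc, checking force.

```bash
python3 -m jog '[[[-6,0,-1,0,0,0,0],[-11,0,-1,0,0,0,0],[-14.5,0,0,0,0,0,0],[-18,0,1,0,0,0,0],[-22.5,0,3,0,0,0,0],[-26.5,0,6,0,0,0,0],[-26.5,0,6,0,0,0,0]]]'
python3 - <<'E'
from h import *
go([-24.5,-0.5,186.3])
E
```

```text
time: 11.15
position: [0.5861, -0.0814, 0.1929]
tool_rot: [3.052, 0.741, 0.002]
ft_force: [2.2, 1.1, 2.5]
grip_width: 0.006
grip_force: 1.9
shift [-7.4 -0.1  6.5] turn [ 0.05 -0.06 -0.  ] at case [-17.1  -0.6 192.9] F [ 2.5 -0.   2.5] w 0.5 t 11.15
```

```bash
python3 -m jog '[[[-4,0,3,0,0,0,0],[-7.5,0,6,0,0,0,0],[-10.5,0,9.5,0,0,0,0],[-13.5,0,13,0,0,0,0],[-16,0,17,0,0,0,0],[-18.5,0,21,0,0,0,0],[-20,0,24,0,0,0,0],[-20,0,24,0,0,0,0]]]'
python3 - <<'E'
from h import *
go([-38.6,-0.5,164.1])
d=cam("scene");P=tocase(cloud(d))*1000
m=(abs(P[...,1])<26)&(abs(P[...,1])>15)&(P[...,2]>180)&(P[...,2]<200)&(P[...,0]>20)&(P[...,0]<60);print(P[m].max(0).round(1),m.sum())
m=(abs(P[...,1])<8)&(P[...,2]>189)&(P[...,2]<196)&(P[...,0]>34)&(P[...,0]<62);print("lip",np.percentile(P[m],[10,90],axis=0).round(1))
E
```

```text
time: 11.95
position: [0.5677, -0.0908, 0.1676]
tool_rot: [-3.053, -0.741, 0.002]
ft_force: [1.2, -0.2, 1.0]
grip_width: 0.008
grip_force: 0.7
shift [-0.8 -0.   3.5] turn [-0.02  0.06 -0.  ] at case [-37.8  -0.5 167.6] F [ 1.  -0.7  1. ] w 0.7 t 11.95
[ 60.   20.7 194. ] 42
lip [[ 35.6  -5.8 191.2]
 [ 45.8   5.6 195.2]]
```

The lip has moved in, so the lid is being drawn. Continuing in small steps towards the catch.

```bash
python3 -m jog '[[[-0.5,0,2,0,0,0,0],[-1,0,4,0,0,0,0],[-1.5,0,6,0,0,0,0],[-2,0,8,0,0,0,0],[-2,0,8,0,0,0,0]]]'; python3 -c "
from h import *
go([-41,-0.5,153])"; python3 -m jog '[[[-0.5,0,1,0,0,0,0],[-0.5,0,2,0,0,0,0],[-0.5,0,2,0,0,0,0]]]';  python3 -c "
from h import *
go([-41,-0.5,153])"
```

```text
time: 12.5
position: [0.5657, -0.0917, 0.1596]
tool_rot: [-3.053, -0.741, 0.002]
ft_force: [0.3, 0.5, -0.3]
grip_width: 0.004
grip_force: 0.1
shift [-1.1  0.1  6.6] turn [-0.03  0.07 -0.  ] at case [-39.9  -0.4 159.6] F [ 0.5  0.3 -0.3] w 0.3 t 12.5
time: 12.8
position: [0.5658, -0.0917, 0.1583]
tool_rot: [3.053, 0.742, -0.001]
ft_force: [-0.6, -0.1, 0.4]
grip_width: 0.006
grip_force: 0.7
shift [-1.1  0.1  5.3] turn [-0.    0.02  0.01] at case [-39.9  -0.4 158.3] F [-0.6  0.2  0.4] w 0.5 t 12.8
```

```bash
for i in 1 2 3; do python3 -m jog '[[[0,0,1,0,0,0,0],[0,0,1,0,0,0,0]]]' | grep -E "pos|ft_"; done
```

```text
position: [0.5659, -0.0918, 0.158]
ft_force: [-1.8, -0.5, 6.6]
position: [0.5659, -0.0918, 0.1578]
ft_force: [-3.2, 0.1, 8.9]
position: [0.5659, -0.0918, 0.1577]
ft_force: [-5.5, 1.0, 13.1]
```

Contact with the catch, about 4 N per mm commanded. Continuing in 1 mm steps.

```bash
for i in 1 2; do python3 -m jog '[[[0,0,0.7,0,0,0,0],[0,0,0.7,0,0,0,0]]]' | grep -E "pos|ft_"; done
```

```text
position: [0.5659, -0.0918, 0.1576]
ft_force: [-6.6, 0.6, 15.3]
position: [0.5659, -0.0919, 0.1572]
ft_force: [-6.8, -0.5, 17.3]
```

```bash
python3 -m jog '[[[-1,0,0.5,0,0,0,0],[-1,0,0.5,0,0,0,0]]]' | grep -E "pos|ft_"; python3 -m jog '[[[0,0,0.6,0,0,0,0],[0,0,0.6,0,0,0,0]]]' | grep -E "pos|ft_"
```

```text
position: [0.5659, -0.0919, 0.1572]
ft_force: [-6.4, 1.6, 16.5]
position: [0.5659, -0.092, 0.1567]
ft_force: [-6.2, 0.8, 18.1]
```

```bash
for i in 1 2; do python3 -m jog '[[[-0.5,0,0.6,0,0,0,0],[-0.5,0,0.6,0,0,0,0]]]' | grep -E "pos|ft_"; done
```

```text
position: [0.5659, -0.092, 0.1566]
ft_force: [-5.9, 0.9, 19.1]
position: [0.5659, -0.092, 0.1565]
ft_force: [-6.5, 1.6, 21.2]
```

```bash
for i in 1 2; do python3 -m jog '[[[-0.3,0,0.4,0,0,0,0],[-0.3,0,0.4,0,0,0,0]]]' | grep -E "pos|ft_"; done
python3 - <<'E'
from h import *
go([-41,-0.5,153])
for n in("scene",):
  d=cam(n); save(d,"s7.png",(130,120,240,205),7)
  P=tocase(cloud(d))*1000; br=d["image"].mean(-1)
  m=(abs(P[...,1])<14)&(P[...,2]>185)&(P[...,2]<210)&(P[...,0]>-75)&(P[...,0]<10)&(br>90);q=P[m]
  for lo in range(-75,10,6):
    k=q[(q[:,0]>=lo)&(q[:,0]<lo+6)]
    if len(k): print(lo,len(k),np.percentile(k[:,2],[10,50,90]).round(1))
E
```

```text
position: [0.566, -0.092, 0.1565]
ft_force: [-6.0, 1.8, 22.4]
position: [0.5663, -0.0923, 0.155]
ft_force: [-2.4, 1.5, 15.6]
shift [-1.3 -0.7  2. ] turn [ 0.22 -0.31  0.05] at case [-39.7  -1.2 155. ] F [-1.4  2.4 15.6] w 0.4 t 15.0
-69 1 [186.7 186.7 186.7]
-63 1 [194.5 194.5 194.5]
-57 3 [193.8 195.  195.4]
-51 2 [195.3 195.5 195.7]
-45 3 [192.4 193.4 194.3]
-39 5 [193.2 194.1 197.8]
-33 11 [191.6 194.2 196.5]
-27 20 [192.1 193.6 195.7]
-21 18 [191.  193.5 195.1]
-15 15 [192.2 194.3 196.1]
-9 18 [192.2 194.6 196.9]
-3 26 [189.1 193.3 194.6]
3 8 [185.6 191.4 194.5]
```

View pics/s7.png

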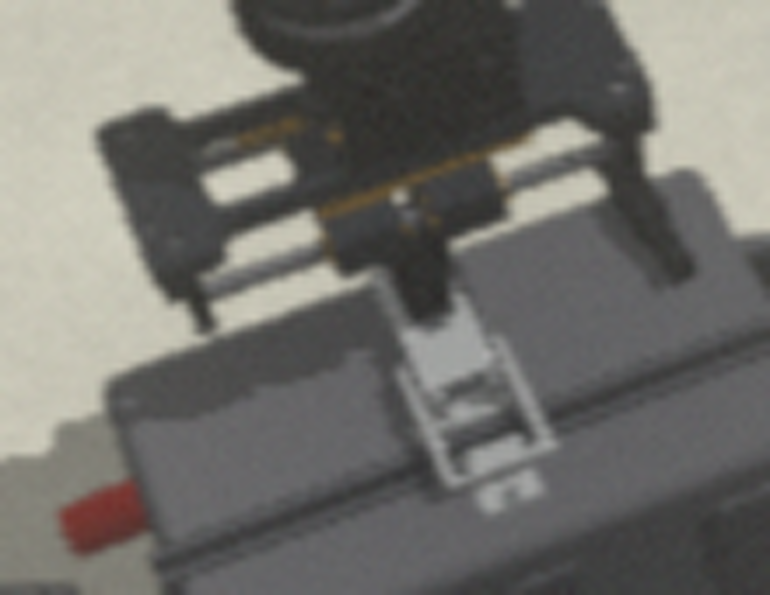

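The scene view shows the lever level (around (450,350)), the loop around the keeper at (515,455), and the lid closed in. Force dropped as the finger sank 1.5 mm, which looks like the snap. One gentle press to confirm it is on the stop, then I'll lift off and check.

```bash
for i in 1 2; do python3 -m jog '[[[0,0,0.5,0,0,0,0],[0,0,0.5,0,0,0,0]]]' | grep -E "pos|ft_";done
```

```text
position: [0.5663, -0.0923, 0.155]
ft_force: [-4.1, 1.0, 18.2]
position: [0.5663, -0.0923, 0.1549]
ft_force: [-4.6, 0.7, 19.7]
```

```bash
python3 -m jog '[[[0,0,-5,0,0,0,0],[0,0,-10,0,0,0,0],[0,0,-30,0,0,0,0],[-10,0,-60,0,0,0,0],[-25,0,-90,0,0,0,0],[-40,0,-100,0,0,0,0],[-40,0,-100,0,0,0,0],[-40,0,-100,0,0,0,0]]]' | grep -E "pos|ft_"
python3 - <<'E'
from h import *
go([-41,0,300])
def rep(P):
  P=P*1000
  for lo in range(-72,8,8):
    m=(abs(P[...,1])<12)&(P[...,2]>165)&(P[...,2]<210)&(P[...,0]>=lo)&(P[...,0]<lo+8);k=P[m]
    m2=(abs(abs(P[...,1])-35)<10)&(P[...,2]>165)&(P[...,2]<210)&(P[...,0]>=lo)&(P[...,0]<lo+8);c=P[m2]
    if len(k) and len(c): print(lo,len(k),np.percentile(k[:,2],[10,50,90]).round(1),"case",np.median(c[:,2]).round(1))
  m=(abs(P[...,1])<9)&(P[...,2]>188)&(P[...,2]<198)&(P[...,0]>30)&(P[...,0]<62);print("lip",np.percentile(P[m],[2,50,98],axis=0).round(1).tolist())
w=cam("wrist");v,u=np.mgrid[:384,:512];p=np.stack([u-w["cx"],v-w["cy"]],-1);r=np.hypot(p[...,0],p[...,1])+1e-9;th=r/w["f"]
q=np.dstack([p/r[...,None]*np.tan(th)[...,None],np.ones_like(r)])*w["depth"][...,None]
rep(tocase((q-w["tvec"])@w["Rm"])); save(w,"w8.png",(150,60,370,230),3.5)
d=cam("top");print("top");rep(tocase(cloud(d)))
E
```

```text
position: [0.528, -0.1111, 0.249]
ft_force: [-0.7, 0.2, -0.2]
shift [ 41.4  -0.4 -51. ] turn [-0.03  0.02 -0.02] at case [-82.4  -0.4 249. ] F [-0.6  0.5 -0.2] w 0.3 t 16.25
-72 216 [181.1 199.6 200.7] case 174.5
-64 263 [192.  193.3 197.8] case 174.7
-56 246 [192.1 192.8 193.8] case 174.7
-48 242 [192.1 193.1 194.1] case 174.8
-40 249 [191.9 192.9 193.9] case 174.6
-32 242 [191.9 193.  193.9] case 174.7
-24 252 [191.9 192.7 193.7] case 174.7
-16 280 [191.8 192.7 193.6] case 174.8
-8 270 [191.7 192.7 193.6] case 174.7
0 232 [176.4 189.1 192.5] case 174.8
lip [[35.6, -8.5, 190.3], [41.2, -0.0, 192.2], [47.4, 8.5, 194.1]]
top
-32 32 [189.5 191.5 193.5] case 173.7
-24 33 [190.4 191.6 193.5] case 173.3
-16 29 [190.1 191.6 193.3] case 173.6
-8 29 [189.9 191.8 193.6] case 173.4
0 27 [174.3 188.3 192.7] case 173.7
lip [[35.5, -7.9, 188.1], [40.7, 0.7, 190.8], [46.9, 8.6, 192.8]]
```

View pics/w8.png

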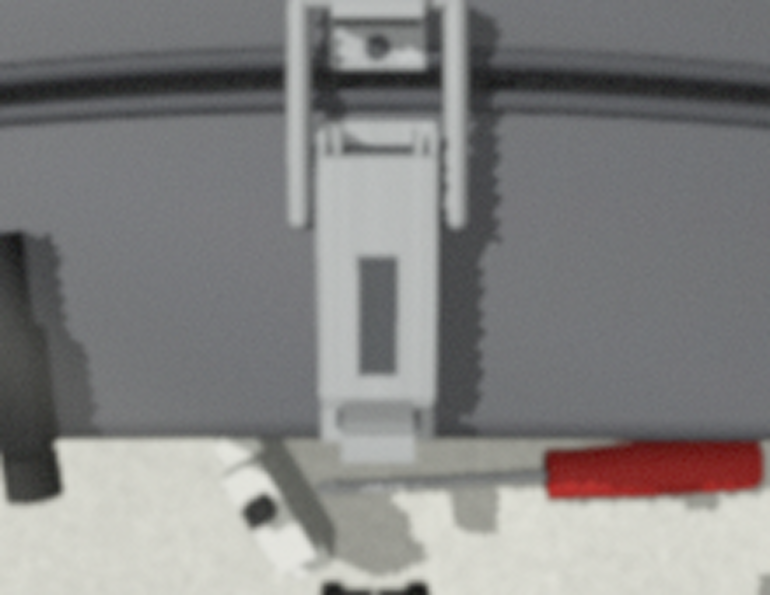

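The wrist view shows the lever flat from (375,140) to (375,400), with the catch nose over its end at (378,415) and the loop on the keeper at (375,15). Lever height is 192.8 mm along its whole length (expected 193). The lip edge is at 47.4 mm (47.5 when shut). Handing in.

```bash
python3 -c "
from bench import ctrl
print(ctrl.close_job())"
```

```text
the job is handed in; nothing more can be done
None
```

The latch is fastened: the bar is caught behind the hook, the lever is flat under its catch and the lid is drawn shut. The wrist force read at most about 23 N while pressing the latch. I handed the job in at about 16 s with the arm clear; the hand-in returned no verdict.

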